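Stamp the orange plant tag

TASK

Take the orange plant tag from the rack and lay it flat in the green stamping press, with its white spot under the stamp. Let go of it, then push the red knob all the way down to its stop for a moment and let it spring back up, leaving the stamped tag lying in the press.

Things in the scene. Friction and masses are not known exactly. Their poses are not given: they have to be found in the camera images.
- tag_center (a point): Centre, half-way up, of the orange plant tag: loose flat wooden stake 200 long, 34 wide, 8 mm thick, 25-50 g. x runs along it to its square end (away from the robot), z up; the other end is pointed. It lies on a grey rack across two bars, underside 30 mm above the table, between or beside a green and a blue tag 90 mm apart. Within 50 mm of its centre, 24 mm below it is free for fingertips.
- tag_spot (a point): Centre of the 24 mm white spot on top of the orange tag, 80 mm from the tag's centre along its +x, 20 mm short of the square end, 8 mm above the underside. In the press the tag lies along press_bed's x axis, square end to the back, its tail on the press's front bar.
- press_bed (a point): Point on the fixed green press's steel bed, below the stamp, 30 mm above the table. z up, -x out of the open front (to the robot). Bed 80 mm wide, x -30 to +45 mm (column). Tail bar level with it at x -156 to -144; gap between is 20 mm deep for fingertips. Throat open at front and sides: raised stamp (28 mm wide) 32 mm above bed; head 50 mm wide, x -20 and back, 40 to 85 mm above bed.
- plunger (a joint): Straight downward travel of the press's red knob and black stamp, m: 0 up, 0.022 at its stop (stamp 10 mm above the bed, just clear of a tag). Spring return: 4 N to start, 13 N at the stop. Knob: round, 44 mm across, centred right above press_bed; its flat top is 125 mm above the bed when up.
Things that resemble listed ones, but are neither listed nor needed, are in the scene too. There is more than one size of the part that bears tag_center; the job needs the larger.

How it is judged:
On the way, in this order (a step that is already met when the one before it is completed fails the run):
1. the orange tag lies flat in the press with its white spot under the stamp, let go of, the plunger up (horizontal distance between tag_spot and press_bed below 0.015 m and z of tag_spot in the frame of press_bed between 0.004 and 0.012 m and angle between tag_center's own z axis and vertical below 0.1 rad and contact force between the fingers and orange_tag below 0.05 N and value of joint plunger below 0.005 m), for 0.2 s.
2. the plunger is pushed down to its stop over the tag (horizontal distance between tag_spot and press_bed below 0.015 m and z of tag_spot in the frame of press_bed between 0.004 and 0.012 m and angle between tag_center's own z axis and vertical below 0.1 rad and value of joint plunger above 0.0195 m), for 0.1 s.
At the end, for the whole second after the job is handed in: The orange tag lies at rest flat (within 6 degrees) on the bed of the press, its white spot within 15 mm (horizontally) of the point under the stamp, and the plunger is back up (within 3 mm), after it was pushed to within 2.5 mm of its stop over the tag (horizontal distance between tag_spot and press_bed below 0.015 m and z of tag_spot in the frame of press_bed between 0.004 and 0.012 m and angle between tag_center's own z axis and vertical below 0.1 rad and value of joint plunger below 0.003 m and linear speed of orange_tag below 0.02 m/s); the robot touches nothing.
It also fails if it takes over 51 s, if anything falls off the work surface, if the arm or the gripper's body presses on something with over 40 N, if the wrist force passes 120 N, or if a joint passes its speed limit or range.

ROBOT

A 6-joint arm with a two-finger parallel gripper is mounted at the origin on the work surface. World frame = base frame: x ahead of the robot, y to its left, z up, the work surface at z = 0. Lengths are in m, angles in rad, forces in N, time in s.
With the tool pointing down it reaches from about 0.225 to 0.875 m from the base axis. Payload 3.4 kg.
Tool frame: the origin (TCP) lies on the mounting face of the last link; the fingertips stand 173 mm ahead of it and the grasp point (between the pads) lies 155 mm ahead of it; x points along the fingers, y is the direction in which the jaws open and shut, and the axes are right-handed (so a half turn about x gives the same grasp; the last joint's range is limited). The gripper opens to 85 mm and grips with 20 to 120 N. Pads are 22 mm wide; open, the fingers measure 114 mm over their backs; the gripper's body (76 mm by 85 mm) begins 54 mm behind the grasp point. The pads swing forward as they close: fully open they stand 13 mm farther back than shut.
Start: joints at [1.223, 0.276, 1.505, -0, 1.361, -0.121], TCP at [0.129, 0.56, 0.405] pointing down, gripper open.
Joint ranges: [-2.89, 2.89], [-0.75, 2.08], [0.22, 2.7], [-1.18, 4.32], [0.11, 2.71], [-2.7, 2.7]. Speed limits (rad/s): [2.57, 2.57, 3.14, 3.14, 3.14, 3.14].

INTERFACE

Orientations are given as a unit quaternion [w, x, y, z].
In Python, from rig import manip gives the robot as it stands.
- The arm moves only by the tool arm_command, never from a script. Its argument "targets" is a list of rows, each an object with "dp": the shift along the tool's x, y, z in m, a list of three; "turn": the turn, a rotation vector about the tool's x, y, z in degrees, a list of three; "grip": the opening, from -1 (shut) to 1 (fully open). In form: [{"dp": [tx, ty, tz], "turn": [wx, wy, wz], "grip": grip}, ...]. A call has 1 to 8 rows; each row shifts and turns the commanded pose from where the row before left it, along the tool's axes as they then stand; what a row does not reach is not made up. A row lasts 1/10 s, in which the tool goes at most 50 mm and 8.59 degrees, less where a joint would pass 70% of its speed; a pose out of reach is approached as far as the arm can. A call with a gripper value outside its range is refused whole. The fingers move at their own pace and stop on an object; "grip_force" is the grip in N (left out, the last holds). Time passes only in rows, so rows that do not move let the fingers close. It gives the time, the measured TCP pose, the force and the opening at its end, in the units of the state.
- manip.get_state(): the state, without advancing time (a new reading comes with each control period).
- manip.get_image(name): name is "scene" or "top" or "wrist"; returns the picture (420x560x3 uint8, red, green, blue); there is no depth.
- manip.calibration(name): a dict with "fx", "fy", "cx", "cy" (pixels), "R" (3x3) and "t" (3): a world point X has camera coordinates R X + t. Camera axes: x right, y down, z forward; pixel columns grow to the right and rows downward; lengths in m; the calibration is good to about 2 mm. A picture is of the moment at which its call begins: read the wrist's pose just before it. calibration takes no time and is no camera call; for the wrist camera it gives the pose at the moment of the call.
- manip.sign_off(): hands the job in, once; it reports no verdict.
The state is a dict: "clock": time; "qpos": joint angles; "qd": joint speeds; "effort": joint torques, N m; "position": TCP position; "ee_rot": TCP orientation; "contact_force": force on the tool from outside, world axes, zero at the start; "moment": the same for the moment, N m; "width": finger opening in m.
Only numpy, scipy, OpenCV 4.12 (cv2) and the standard library are available. Lean on these libraries where they do the work, as an engineer would, in place of code of your own. Each camera call takes 0.05 s, during which the arm holds its last target.

## Working session

There is one attempt and no reset: what is moved stays moved. The work goes in short steps, Python scripts to look and compute and a tool call to move; the robot and the scene stay as the last step left them, time stands still between calls to the robot, and variables do not carry over. Pictures are saved under pics/ and viewed, and the job is handed in when it is done.

Besides the shell and the picture viewer there is one more tool, called after ">>>" as a command line: name --argument value ..., lists and objects as JSON in quotes. arm_command: Moves the arm, as the interface text tells. Its arguments: {"type":"object","properties":{"targets":{"type":"array"},"grip_force":{"type":"number"}},"required":["targets"]}

```bash
mkdir -p pics; ls
python3 - <<'E'
from rig import manip
import cv2
s=manip.get_state()
for k,v in s.items(): print(k,v)
for n in ["scene","top","wrist"]:
    cv2.imwrite(f"pics/{n}0.png",manip.get_image(n)[:,:,::-1])
    print(n,manip.calibration(n))
E
```

```text
pics
clock 0.0
qpos [ 1.22301942e+00  2.76576575e-01  1.50611424e+00  2.52653502e-05
  1.36070479e+00 -1.20984054e-01]
qd [-3.42782587e-04  1.61599015e-03 -6.90923462e-04  1.76323788e-04
  7.61043038e-05  7.13333242e-04]
effort [ 1.49699012e-03 -4.16776907e+01 -2.45808738e+01 -1.41179015e-05
  1.08986822e-02 -1.27539997e-05]
position [0.12920988 0.5600772  0.40385747]
ee_rot [ 0.70240836  0.07939549  0.70272143 -0.08063146]
contact_force [0.24367817 0.06839555 0.06374787]
moment [-0.00366025  0.01391236  0.02799982]
width 0.08550581053724673
scene {'fx': 396.4072266494509, 'fy': 396.4072266494509, 'cx': 285.11510098089286, 'cy': 209.9825436004657, 'R': array([[ 0.29922215,  0.95417789, -0.00326401],
       [ 0.73706647, -0.23330753, -0.63427172],
       [-0.60596957,  0.18738235, -0.77310332]]), 't': array([-0.16293148, -0.30151071,  1.05985242])}
top {'fx': 383.6602576070556, 'fy': 383.6602576070556, 'cx': 285.62725083068227, 'cy': 205.4804239680725, 'R': array([[-1.23389703e-02, -9.99923518e-01,  8.41706345e-04],
       [-9.98423726e-01,  1.22743619e-02, -5.47668174e-02],
       [ 5.47522973e-02, -1.51614572e-03, -9.98498817e-01]]), 't': array([0.03361041, 0.47485205, 0.81861089])}
wrist {'fx': 374.45219976199206, 'fy': 374.45219976199206, 'cx': 280.724156061412, 'cy': 206.0291353087314, 'R': array([[ 0.22530565,  0.97428734, -0.00124272],
       [ 0.93832584, -0.21664579,  0.26946098],
       [ 0.26226319, -0.06187716, -0.96301051]]), 't': array([-0.57444234, -0.03606398,  0.37783632])}
```

View pics/scene0.png

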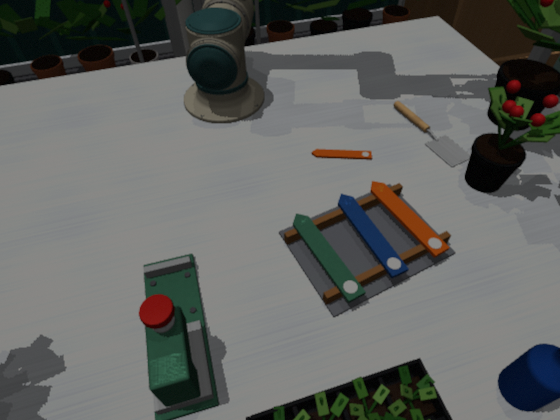

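View pics/top0.png

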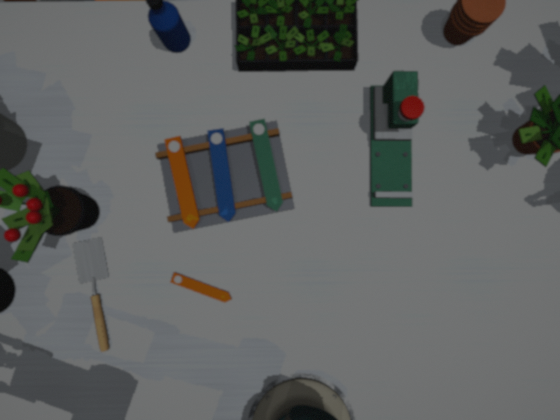

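View pics/wrist0.png

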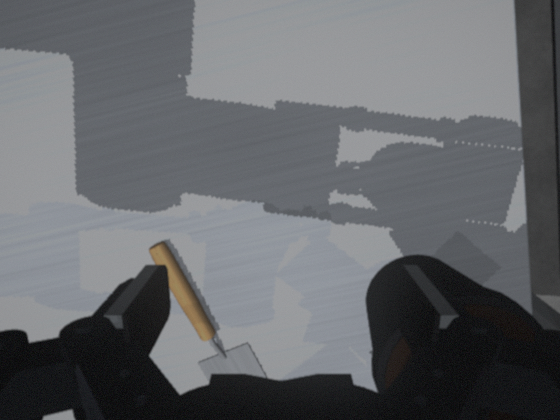

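Scene: the orange tag is at the rack's robot-left end, with its spot at top-view (175,146) and its point at (191,226). The press knob is at (411,108) and the front bar near (391,202). I'll zoom in to get exact pixels.

Run:
```python
import cv2
i=cv2.imread("pics/top0.png"); s=cv2.imread("pics/scene0.png")
cv2.imwrite("pics/c1.png",cv2.resize(i[120:240,150:300],None,fx=5,fy=5,interpolation=cv2.INTER_CUBIC))
c=i[60:215,355:435]; cv2.imwrite("pics/c2.png",cv2.convertScaleAbs(cv2.resize(c,None,fx=3.8,fy=3.8,interpolation=cv2.INTER_CUBIC),alpha=1.8))
c=s[245:420,130:230]; cv2.imwrite("pics/c3.png",cv2.convertScaleAbs(cv2.resize(c,None,fx=3.4,fy=3.4,interpolation=cv2.INTER_CUBIC),alpha=1.8))
```

```text
(no output)
```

View pics/c1.png

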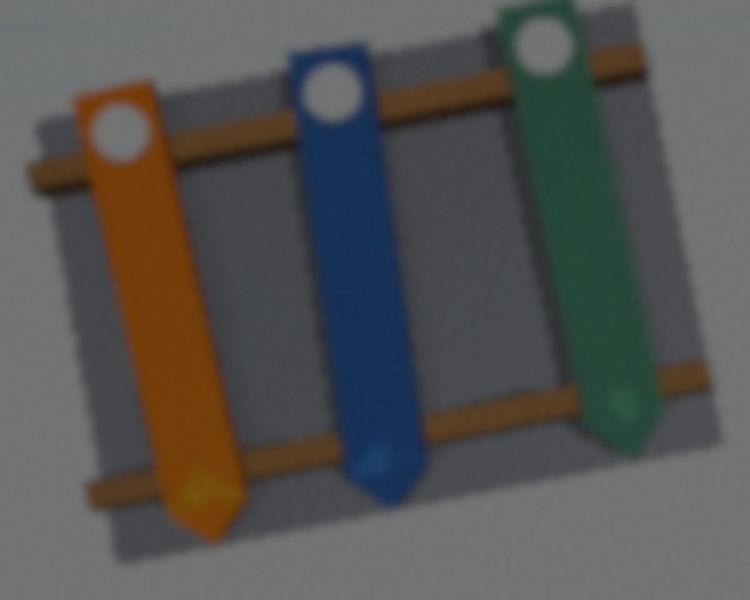

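View pics/c2.png

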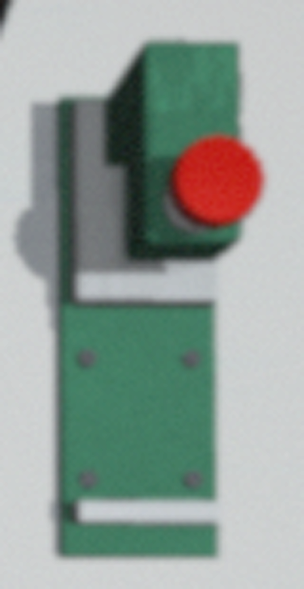

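View pics/c3.png

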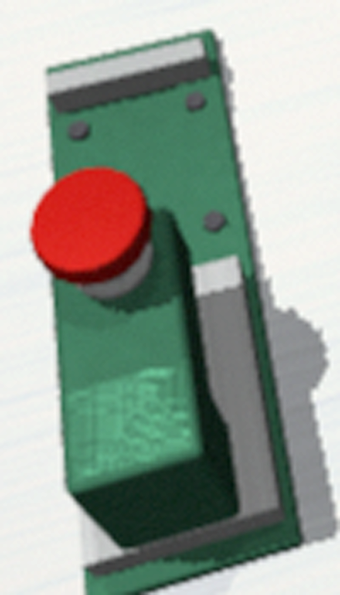

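```bash
cat > h.py <<'E'
from rig import manip
import numpy as np
def ray(cal,px,z):
    R=np.array(cal["R"]);t=np.array(cal["t"])
    d=R.T@np.array([(px[0]-cal["cx"])/cal["fx"],(px[1]-cal["cy"])/cal["fy"],1.0]); c=-R.T@t
    return c+d*(z-c[2])/d[2]
def proj(cal,X):
    p=np.array(cal["R"])@np.array(X)+np.array(cal["t"])
    return np.array([cal["fx"]*p[0]/p[2]+cal["cx"],cal["fy"]*p[1]/p[2]+cal["cy"]])
E
python3 - <<'E'
from h import *
np.set_printoptions(precision=4,suppress=True)
T=manip.calibration("top");S=manip.calibration("scene")
c1=lambda u,v:(150+(u+.5)/5-.5,120+(v+.5)/5-.5)
c2=lambda u,v:(355+(u+.5)/3.8-.5,60+(v+.5)/3.8-.5)
c3=lambda u,v:(130+(u+.5)/3.4-.5,245+(v+.5)/3.4-.5)
for n,p in dict(spot=(120,131),tip=(216,541),cl=(74,100),cr=(152,82),sl=(157,487),sr=(244,490)).items(): print(n,ray(T,c1(*p),.038))
for n,p in dict(bfl=(76,303),bfr=(215,303),rl=(76,500),rr=(216,500),fl=(77,523),fr=(216,523)).items(): print(n,ray(T,c2(*p),.03))
print("knob",ray(T,c2(218,180),.155))
print("scene knob",ray(S,c3(91,222),.155))
for n,p in dict(f_r=(47,71),f_l=(203,39),r_r=(48,93),r_l=(207,56),bfl=(240,258)).items(): print("S",n,ray(S,c3(*p),.03))
for n,p in dict(sp=(435,244),tip=(374,184)).items(): print("S",n,ray(S,p,.038))
E
```

```text
spot [0.6035 0.2637 0.038 ]
tip [0.4294 0.2229 0.038 ]
cl [0.617  0.2833 0.038 ]
cr [0.6243 0.2502 0.038 ]
sl [0.4524 0.2476 0.038 ]
sr [0.4506 0.2111 0.038 ]
bfl [ 0.6139 -0.1648  0.03  ]
bfr [ 0.6129 -0.2432  0.03  ]
rl [ 0.5024 -0.162   0.03  ]
rr [ 0.5014 -0.2404  0.03  ]
fl [ 0.4895 -0.1622  0.03  ]
fr [ 0.4885 -0.24    0.03  ]
knob [ 0.6444 -0.2046  0.155 ]
scene knob [ 0.6509 -0.2054  0.155 ]
S f_r [ 0.49   -0.2428  0.03  ]
S f_l [ 0.4948 -0.1631  0.03  ]
S r_r [ 0.5035 -0.2434  0.03  ]
S r_l [ 0.5058 -0.1627  0.03  ]
S bfl [ 0.6208 -0.1651  0.03  ]
S sp [0.6076 0.2623 0.038 ]
S tip [0.4404 0.222  0.038 ]
```

```bash
cat >> h.py <<'E'
from scipy.spatial.transform import Rotation as Ro
def goal(x,y,z,yaw_deg):
    # tool x down, tool y = horizontal, perpendicular to heading yaw; choose nearest half turn
    s=manip.get_state(); q=s["ee_rot"]; R=Ro.from_quat([q[1],q[2],q[3],q[0]]).as_matrix()
    best=None
    for sg in (1,-1):
        a=np.radians(yaw_deg); Y=sg*np.array([-np.sin(a),np.cos(a),0]); X=np.array([0,0,-1.])
        G=np.stack([X,Y,np.cross(X,Y)],1); rv=Ro.from_matrix(R.T@G).as_rotvec(degrees=True)
        if best is None or np.linalg.norm(rv)<np.linalg.norm(best[0]): best=(rv,G)
    d=np.array([x,y,z])-s["position"]
    np.set_printoptions(precision=4,suppress=True)
    print("clk",s["clock"],"pos",s["position"],"q6",s["qpos"][5],"F",s["contact_force"],"w",s["width"])
    print("turn",best[0],"dp now-axes",R.T@d,"dp goal-axes",best[1].T@d)
    print("axes\n",R)
E
python3 -c "
from h import *
goal(.517,.242,.33,13.2)"
```

```text
clk 0.15 pos [0.1292 0.5601 0.404 ] q6 -0.12099853666847422 F [1.6419 0.2432 0.3324] w 0.08553475219357821
turn [-26.1951  -0.0281   0.076 ] dp now-axes [ 0.0743 -0.2227  0.4494] dp goal-axes [ 0.074  -0.3983  0.3049]
axes
 [[-0.0005  0.2249  0.9744]
 [-0.0013  0.9744 -0.2249]
 [-1.     -0.0014 -0.0002]]
```

>>> arm_command --targets '[{"dp": [0.01, 0, 0], "turn": [-6.55, 0, 0], "grip": 1}, {"dp": [0.02, 0, 0], "turn": [-6.55, 0, 0], "grip": 1}, {"dp": [0.02, 0, 0], "turn": [-6.55, 0, 0], "grip": 1}, {"dp": [0.02, 0, 0], "turn": [-6.55, 0, 0], "grip": 1}, {"dp": [0, -0.033, 0.025], "turn": [0, 0, 0], "grip": 1}, {"dp": [0, -0.033, 0.025], "turn": [0, 0, 0], "grip": 1}, {"dp": [0, -0.033, 0.025], "turn": [0, 0, 0], "grip": 1}, {"dp": [0, -0.033, 0.025], "turn": [0, 0, 0], "grip": 1}]'

```text
clock: 0.95
position: [0.2576, 0.4535, 0.3344]
ee_rot: [0.702, -0.082, 0.702, 0.081]
contact_force: [1.1, 0.6, 0.6]
width: 0.0857
```

>>> arm_command --targets '[{"dp": [0, -0.033, 0.025], "turn": [0, 0, 0], "grip": 1}, {"dp": [0, -0.033, 0.025], "turn": [0, 0, 0], "grip": 1}, {"dp": [0, -0.033, 0.025], "turn": [0, 0, 0], "grip": 1}, {"dp": [0, -0.033, 0.025], "turn": [0, 0, 0], "grip": 1}, {"dp": [0, -0.033, 0.025], "turn": [0, 0, 0], "grip": 1}, {"dp": [0, -0.033, 0.025], "turn": [0, 0, 0], "grip": 1}, {"dp": [0, 0, 0], "turn": [0, 0, 0], "grip": 1}, {"dp": [0, 0, 0], "turn": [0, 0, 0], "grip": 1}]'

```text
clock: 1.75
position: [0.4486, 0.2954, 0.3343]
ee_rot: [0.702, -0.08, 0.703, 0.081]
contact_force: [-0.5, -0.2, -0.2]
width: 0.0854
```

Run:
```python
from h import *
import cv2
goal(.517,.242,.33,13.2)
c=manip.calibration("wrist")
cv2.imwrite("pics/w1.png",manip.get_image("wrist")[:,:,::-1])
import json;json.dump({k:np.array(v).tolist() for k,v in c.items()},open("w1.json","w"))
for x in [(.605,.263,.038),(.5271,.2447,.038)]: print(proj(c,x))
```

```text
clk 1.75 pos [0.4486 0.2954 0.3343] q6 -1.3464420663636376 F [-0.4658 -0.1585 -0.1916] w 0.08538179816730168
turn [-0.1351 -0.0759 -0.0188] dp now-axes [ 0.0042 -0.0675  0.0546] dp goal-axes [ 0.0043 -0.0677  0.0544]
axes
 [[-0.0014 -0.2261  0.9741]
 [ 0.      0.9741  0.2261]
 [-1.      0.0003 -0.0013]]
[201.0419 365.5258]
[194.8324 278.0719]
```

View pics/w1.png

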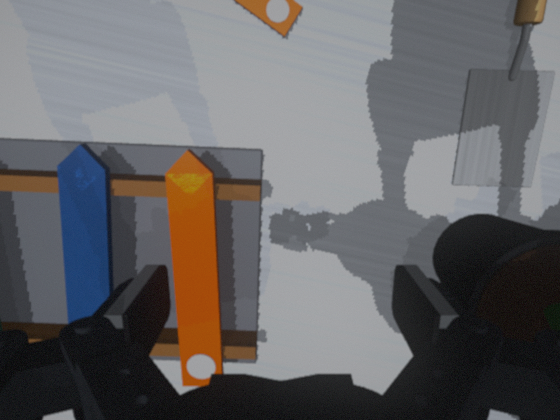

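Wrist view: the orange spot is at (201,367), against (201,365.5) predicted. The tip is at about (189,150) and the blue tag sits to its left. The estimate holds up, so I'll move over the tag.

Run:
```python
from h import *
import json
c=json.load(open("w1.json"))
a=ray(c,(201,367),.038);b=ray(c,(189.5,150),.038);print(a,b,np.linalg.norm(a-b),np.degrees(np.arctan2(*(a-b)[[1,0]])))
l=ray(c,(167,188),.038);l2=ray(c,(181,385),.038);print(np.degrees(np.arctan2(*(l2-l)[[1,0]])))
goal(.519,.2425,.187,13.0)
```

```text
[0.60643943 0.26321243 0.038     ] [0.42998425 0.22461242 0.038     ] 0.18062776947426257 12.339223214572128
12.34318848966962
clk 1.8 pos [0.4478 0.296  0.3343] q6 -1.346424977549915 F [-0.5243 -0.0676  1.1053] w 0.08499558508616166
turn [ 0.1516 -0.0845 -0.0253] dp now-axes [ 0.1472 -0.0684  0.0574] dp goal-axes [ 0.1473 -0.0682  0.0574]
axes
 [[-0.0015 -0.2275  0.9738]
 [ 0.0001  0.9738  0.2275]
 [-1.      0.0004 -0.0015]]
```

>>> arm_command --targets '[{"dp": [0, -0.034, 0.0285], "turn": [0.4, 0, 0], "grip": 0.7}, {"dp": [0, -0.033, 0.028], "turn": [0, 0, 0], "grip": 0.7}, {"dp": [0.03, 0, 0], "turn": [0, 0, 0], "grip": 0.7}, {"dp": [0.03, 0, 0], "turn": [0, 0, 0], "grip": 0.7}, {"dp": [0.02, 0, 0], "turn": [0, 0, 0], "grip": 0.7}, {"dp": [0, 0, 0], "turn": [0, 0, 0], "grip": 0.7}, {"dp": [0, 0, 0], "turn": [0, 0, 0], "grip": 0.7}]'

```text
clock: 2.5
position: [0.5176, 0.2446, 0.2549]
ee_rot: [0.702, -0.079, 0.703, 0.08]
contact_force: [0.1, 0.0, 0.2]
width: 0.0728
```

Run:
```python
from h import *
import cv2
goal(.5182,.2437,.187,12.7)
cv2.imwrite("pics/w2.png",manip.get_image("wrist")[:,:,::-1])
```

```text
clk 2.5 pos [0.5176 0.2446 0.2549] q6 -1.4763147977901423 F [0.1472 0.0028 0.1759] w 0.07281016049428114
turn [ 0.204  -0.0234 -0.0141] dp now-axes [ 0.0679 -0.001   0.0004] dp goal-axes [ 0.0679 -0.001   0.0004]
axes
 [[-0.0005 -0.2233  0.9747]
 [ 0.0001  0.9747  0.2233]
 [-1.      0.0002 -0.0004]]
```

View pics/w2.png

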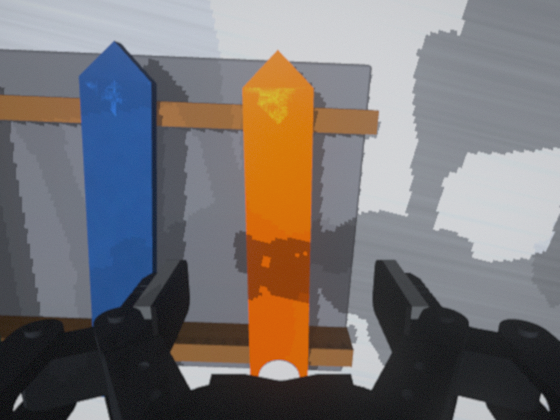

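The tag runs at column 278, midway between the finger pads (187 and 376), and the fingers clear the blue tag. Next I descend and grip.

>>> arm_command --targets '[{"dp": [0.025, 0, 0], "turn": [0, 0, 0], "grip": 0.7}, {"dp": [0.025, -0.001, 0], "turn": [0, 0, 0], "grip": 0.7}, {"dp": [0.018, 0, 0], "turn": [0, 0, 0], "grip": 0.7}, {"dp": [0, 0, 0], "turn": [0, 0, 0], "grip": 0.7}, {"dp": [0, 0, 0], "turn": [0, 0, 0], "grip": -0.6}, {"dp": [0, 0, 0], "turn": [0, 0, 0], "grip": -0.6}, {"dp": [0, 0, 0], "turn": [0, 0, 0], "grip": -0.6}, {"dp": [0, 0, 0], "turn": [0, 0, 0], "grip": -0.6}]' --grip_force 30

```text
clock: 3.35
position: [0.5191, 0.243, 0.1885]
ee_rot: [0.704, -0.079, 0.702, 0.079]
contact_force: [-1.0, -0.4, 6.8]
width: 0.0332
```

>>> arm_command --targets '[{"dp": [0, 0, 0], "turn": [0, 0, 0], "grip": -0.6}, {"dp": [0, 0, 0], "turn": [0, 0, 0], "grip": -0.6}, {"dp": [0, 0, 0], "turn": [0, 0, 0], "grip": -0.6}]'

```text
clock: 3.65
position: [0.5191, 0.243, 0.1885]
ee_rot: [0.704, -0.079, 0.701, 0.079]
contact_force: [-0.7, 0.3, 5.9]
width: 0.0334
```

The 6 N upward force means the fingertips are just touching the rack floor. I'll regrip 4 mm higher so they have clearance in the press.

>>> arm_command --targets '[{"dp": [0, 0, 0], "turn": [0, 0, 0], "grip": 0.3}, {"dp": [0, 0, 0], "turn": [0, 0, 0], "grip": 0.3}, {"dp": [-0.005, 0, 0], "turn": [0, 0, 0], "grip": 0.3}, {"dp": [0, 0, 0], "turn": [0, 0, 0], "grip": 0.3}, {"dp": [0, 0, 0], "turn": [0, 0, 0], "grip": -0.6}, {"dp": [0, 0, 0], "turn": [0, 0, 0], "grip": -0.6}, {"dp": [0, 0, 0], "turn": [0, 0, 0], "grip": -0.6}, {"dp": [0, 0, 0], "turn": [0, 0, 0], "grip": -0.6}]'

```text
clock: 4.45
position: [0.5185, 0.2426, 0.1919]
ee_rot: [0.703, -0.079, 0.703, 0.079]
contact_force: [-0.4, 0.8, 2.9]
width: 0.0335
```

>>> arm_command --targets '[{"dp": [0, 0, 0], "turn": [0, 0, 0], "grip": -0.6}, {"dp": [0, 0, 0], "turn": [0, 0, 0], "grip": -0.6}]'

```text
clock: 4.65
position: [0.5185, 0.2426, 0.1919]
ee_rot: [0.703, -0.079, 0.703, 0.079]
contact_force: [0.9, -0.6, 2.4]
width: 0.0331
```

>>> arm_command --targets '[{"dp": [-0.01, 0, 0], "turn": [0, 0, 0], "grip": -0.6}, {"dp": [-0.02, 0, 0], "turn": [0, 0, 0], "grip": -0.6}, {"dp": [-0.03, 0, 0], "turn": [0, 0, 0], "grip": -0.6}, {"dp": [-0.03, 0, 0], "turn": [0, 0, 0], "grip": -0.6}, {"dp": [-0.02, 0, 0], "turn": [4.7, 0, 0], "grip": -0.6}, {"dp": [0, 0, 0], "turn": [4.7, 0, 0], "grip": -0.6}, {"dp": [0, 0, 0], "turn": [4.7, 0, 0], "grip": -0.6}, {"dp": [0, 0, 0], "turn": [0, 0, 0], "grip": -0.6}]'

```text
clock: 5.45
position: [0.5182, 0.2426, 0.3022]
ee_rot: [0.707, 0.008, 0.707, -0.008]
contact_force: [-0.3, -0.3, -0.3]
width: 0.0336
```

Run:
```python
from h import *
import cv2
goal(.5565,-.2025,.302,-1.4)
c=manip.calibration("wrist")
import json;json.dump({k:np.array(v).tolist() for k,v in c.items()},open("w3.json","w"))
cv2.imwrite("pics/w3.png",manip.get_image("wrist")[:,:,::-1])
cv2.imwrite("pics/s3.png",manip.get_image("scene")[:,:,::-1])
```

```text
clk 5.45 pos [0.5182 0.2426 0.3022] q6 -1.2322917640812778 F [-0.3404 -0.2851 -0.3424] w 0.03359990267423454
turn [ 0.1167  0.0184 -0.0142] dp now-axes [ 0.0001 -0.4441  0.0482] dp goal-axes [ 0.0002 -0.444   0.0491]
axes
 [[ 0.0003  0.0224  0.9997]
 [ 0.0002  0.9997 -0.0224]
 [-1.      0.0002  0.0003]]
```

View pics/w3.png

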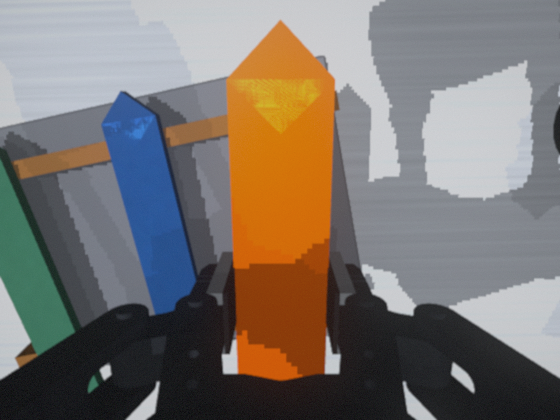

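View pics/s3.png

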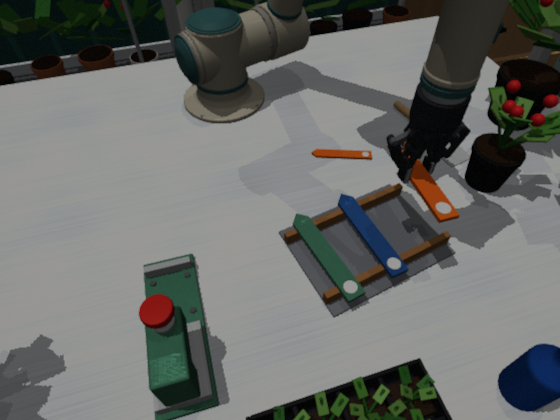

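Run:
```python
from h import *
import json
c=json.load(open("w3.json"))
S=manip.calibration("scene")
for z in (.143,.148,.153):
  b=ray(c,(281,20),z);a=ray(S,(444,208),z);print(a,b,np.linalg.norm(a-b),np.degrees(np.arctan2(*(a-b)[[1,0]])))
```

```text
[0.60550922 0.245305   0.143     ] [0.42713979 0.24460313 0.143     ] 0.17837081140943667 0.22545170401237255
[0.60868413 0.24160319 0.148     ] [0.42808946 0.24457703 0.148     ] 0.18061916118673552 -0.9433989942916633
[0.61185905 0.23790139 0.153     ] [0.42903912 0.24455092 0.153     ] 0.18294081396834708 -2.083047000434533
```

The tag is held level, with the spot 90 mm ahead of the TCP. The knob top is at 0.155 m, so I'll travel with the tag in front of the press, lower it there, then slide it in under the stamp.

>>> arm_command --targets '[{"dp": [0, -0.02, -0.002], "turn": [0, 0, 0], "grip": -0.6}, {"dp": [0, -0.037, -0.002], "turn": [0, 0, 0], "grip": -0.6}, {"dp": [0, -0.037, -0.002], "turn": [0, 0, 0], "grip": -0.6}, {"dp": [0, -0.037, -0.002], "turn": [0, 0, 0], "grip": -0.6}, {"dp": [0, -0.037, -0.002], "turn": [0, 0, 0], "grip": -0.6}, {"dp": [0, -0.037, -0.002], "turn": [0, 0, 0], "grip": -0.6}, {"dp": [0, -0.037, -0.002], "turn": [0, 0, 0], "grip": -0.6}, {"dp": [0, -0.037, -0.002], "turn": [0, 0, 0], "grip": -0.6}]'

```text
clock: 6.35
position: [0.4958, -0.0374, 0.3016]
ee_rot: [0.707, 0.008, 0.707, -0.007]
contact_force: [1.0, -0.3, -0.2]
width: 0.0333
```

>>> arm_command --targets '[{"dp": [0, -0.037, -0.002], "turn": [0, 0, 0], "grip": -0.6}, {"dp": [0, -0.037, -0.002], "turn": [0, 0, 0], "grip": -0.6}, {"dp": [0, -0.037, -0.002], "turn": [0, 0, 0], "grip": -0.6}, {"dp": [0, -0.037, -0.001], "turn": [0, 0, 0], "grip": -0.6}, {"dp": [0, -0.017, 0], "turn": [0, 0, 0], "grip": -0.6}, {"dp": [0, 0, 0], "turn": [0, 0, 0], "grip": -0.6}, {"dp": [0, 0, 0], "turn": [0, 0, 0], "grip": -0.6}]'

```text
clock: 7.05
position: [0.4852, -0.2002, 0.3014]
ee_rot: [0.707, 0.009, 0.707, -0.007]
contact_force: [-0.5, 0.2, 0.0]
width: 0.0335
```

Run:
```python
from h import *
import cv2
goal(.485,-.201,.204,-1.4)
c=manip.calibration("wrist")
import json;json.dump({k:np.array(v).tolist() for k,v in c.items()},open("w4.json","w"))
cv2.imwrite("pics/w4.png",manip.get_image("wrist")[:,:,::-1])
cv2.imwrite("pics/s4.png",manip.get_image("scene")[:,:,::-1])
```

```text
clk 7.05 pos [ 0.4852 -0.2002  0.3014] q6 -2.072849591637877 F [-0.45   0.175  0.001] w 0.0334851663743958
turn [ 0.093  -0.0491 -0.0971] dp now-axes [ 0.0974 -0.001  -0.0001] dp goal-axes [ 0.0974 -0.0008 -0.0002]
axes
 [[-0.0008  0.0228  0.9997]
 [ 0.0017  0.9997 -0.0228]
 [-1.      0.0017 -0.0009]]
```

View pics/w4.png

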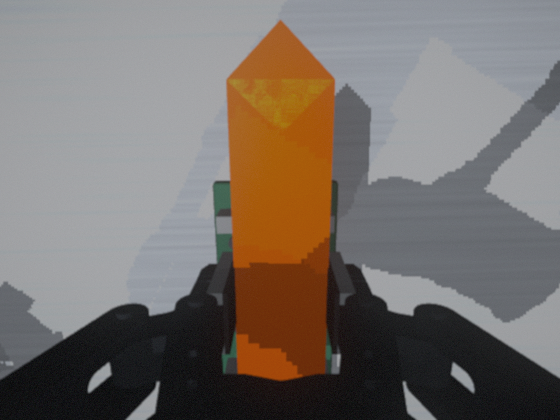

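View pics/s4.png

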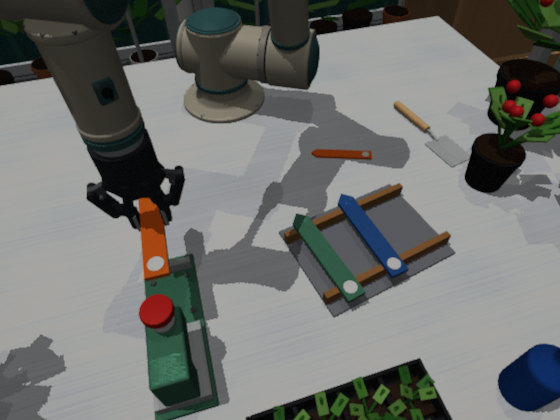

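Run:
```python
import cv2
i=cv2.imread("pics/w4.png")[170:390,200:350]
cv2.imwrite("pics/c4.png",cv2.convertScaleAbs(cv2.resize(i,None,fx=2.7,fy=2.7,interpolation=cv2.INTER_CUBIC),alpha=1.6))
```

```text
(no output)
```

View pics/c4.png

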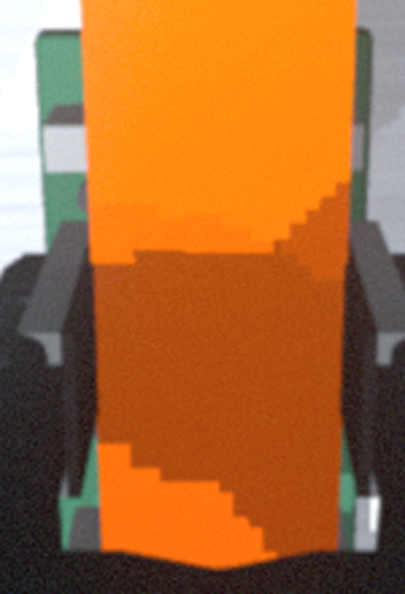

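Run:
```python
from h import *
import json
c=json.load(open("w4.json"))
k=lambda u,v:(200+(u+.5)/2.7-.5,170+(v+.5)/2.7-.5)
for n,p in dict(fl=(44,125),rl=(45,171),fr=(363,125),rr=(362,170),bfr=(378,497)).items(): print(n,ray(c,k(*p),.03))
```

```text
fl [ 0.49135187 -0.24351808  0.03      ]
rl [ 0.50345097 -0.24411167  0.03      ]
fr [ 0.49324332 -0.16425929  0.03      ]
rr [ 0.50509478 -0.16433334  0.03      ]
bfr [ 0.60131273 -0.15848166  0.03      ]
```

The fingertips must not strike the tail bar (x 0.492–0.504). I'll descend to z 0.212, advance past the bar, lower further, and then go in under the stamp.

>>> arm_command --targets '[{"dp": [0.03, -0.002, 0], "turn": [0, 0, 0], "grip": -0.6}, {"dp": [0.03, 0, 0], "turn": [0, 0, 0], "grip": -0.6}, {"dp": [0.03, 0, 0], "turn": [0, 0, 0], "grip": -0.6}, {"dp": [0, 0, 0], "turn": [0, 0, 0], "grip": -0.6}, {"dp": [0, 0, 0.02], "turn": [0, 0, 0], "grip": -0.6}, {"dp": [0, 0, 0.02], "turn": [0, 0, 0], "grip": -0.6}, {"dp": [0, 0, 0], "turn": [0, 0, 0], "grip": -0.6}, {"dp": [0, 0, 0], "turn": [0, 0, 0], "grip": -0.6}]'

```text
clock: 7.95
position: [0.5255, -0.2029, 0.2127]
ee_rot: [0.707, 0.007, 0.707, -0.007]
contact_force: [-0.0, -0.7, -0.1]
width: 0.0332
```

Run:
```python
from h import *
import cv2
goal(.558,-.2038,.200,-1.4)
cv2.imwrite("pics/s5.png",cv2.resize(manip.get_image("scene")[200:420,100:300,::-1],None,fx=2.7,fy=2.7,interpolation=cv2.INTER_CUBIC))
```

```text
clk 7.95 pos [ 0.5255 -0.2029  0.2127] q6 -2.04188574911865 F [-0.0021 -0.7455 -0.1366] w 0.03319453881713318
turn [0.2003 0.0231 0.0092] dp now-axes [ 0.0127 -0.0002  0.0325] dp goal-axes [ 0.0127 -0.0001  0.0325]
axes
 [[ 0.0004  0.0209  0.9998]
 [-0.0002  0.9998 -0.0209]
 [-1.     -0.0002  0.0004]]
```

View pics/s5.png

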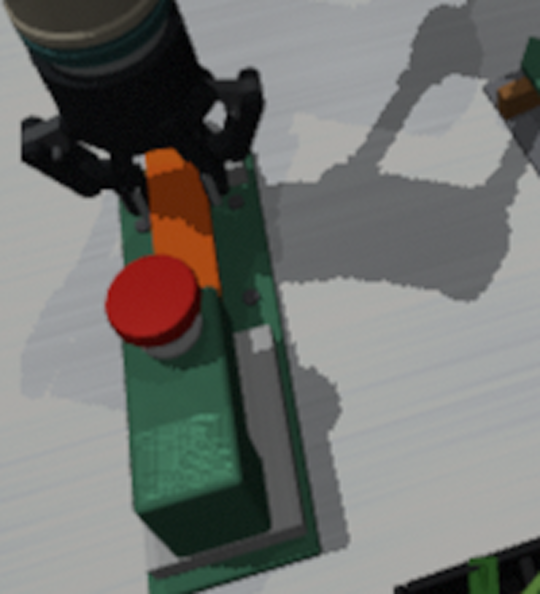

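The picture shows the tag entering in line with the press, with no contact. I'll lower it to just above the bed, slide it forward, then lower it onto the bed.

>>> arm_command --targets '[{"dp": [0.013, 0, 0], "turn": [0, 0, 0], "grip": -0.6}, {"dp": [0, 0, 0.012], "turn": [0, 0, 0], "grip": -0.6}, {"dp": [0, 0, 0.012], "turn": [0, 0, 0], "grip": -0.6}, {"dp": [0, 0, 0.0085], "turn": [0, 0, 0], "grip": -0.6}, {"dp": [0, 0, 0], "turn": [0, 0, 0], "grip": -0.6}, {"dp": [0.004, 0, 0], "turn": [0, 0, 0], "grip": -0.6}, {"dp": [0.003, 0, 0], "turn": [0, 0, 0], "grip": -0.6}, {"dp": [0, 0, 0], "turn": [0, 0, 0], "grip": -0.6}]'

```text
clock: 8.8
position: [0.5575, -0.2043, 0.1919]
ee_rot: [0.707, 0.008, 0.707, -0.008]
contact_force: [-0.8, -0.6, 2.7]
width: 0.0336
```

>>> arm_command --targets '[{"dp": [0, 0, 0], "turn": [0, 0, 0], "grip": 0.3}, {"dp": [0, 0, 0], "turn": [0, 0, 0], "grip": 0.3}, {"dp": [0, 0, 0], "turn": [0, 0, 0], "grip": 0.3}, {"dp": [0, 0, 0], "turn": [0, 0, 0], "grip": 0.3}]'

```text
clock: 9.2
position: [0.5577, -0.2044, 0.1915]
ee_rot: [0.707, 0.008, 0.707, -0.008]
contact_force: [0.8, 0.7, -0.1]
width: 0.0557
```

>>> arm_command --targets '[{"dp": [-0.02, 0, 0], "turn": [0, 0, 0], "grip": 0.3}, {"dp": [-0.03, 0, 0], "turn": [0, 0, 0], "grip": 0.3}, {"dp": [-0.03, 0, 0], "turn": [0, 0, 0], "grip": 0.3}, {"dp": [-0.03, 0, -0.02], "turn": [0, 0, 0], "grip": 0.3}, {"dp": [-0.03, 0, -0.04], "turn": [0, 0, 0], "grip": -1}, {"dp": [-0.03, 0, -0.04], "turn": [0, 0, 0], "grip": -1}, {"dp": [0, 0, 0], "turn": [0, 0, 0], "grip": -1}, {"dp": [0, 0, 0], "turn": [0, 0, 0], "grip": -1}]'

```text
clock: 10.0
position: [0.4575, -0.2022, 0.3627]
ee_rot: [0.708, 0.008, 0.706, -0.009]
contact_force: [1.4, -0.5, -0.3]
width: 0.0002
```

Run:
```python
from h import *
import cv2
goal(.6475,-.2055,.36,-1.4)
cv2.imwrite("pics/s6.png",cv2.resize(manip.get_image("scene")[200:420,100:300,::-1],None,fx=2.7,fy=2.7,interpolation=cv2.INTER_CUBIC))
t=manip.get_image("top")[:,:,::-1]; cv2.imwrite("pics/t6f.png",t)
cv2.imwrite("pics/t6.png",cv2.convertScaleAbs(cv2.resize(t[60:215,355:435],None,fx=3.8,fy=3.8,interpolation=cv2.INTER_CUBIC),alpha=1.8))
c=manip.calibration("wrist")
import json;json.dump({k:np.array(v).tolist() for k,v in c.items()},open("w6.json","w"))
cv2.imwrite("pics/w6.png",manip.get_image("wrist")[:,:,::-1])
```

```text
clk 10.0 pos [ 0.4575 -0.2022  0.3627] q6 -2.1028693122852053 F [ 1.3846 -0.495  -0.268 ] w 0.0002445601917919314
turn [0.0514 0.1661 0.0711] dp now-axes [0.0032 0.0012 0.19  ] dp goal-axes [0.0027 0.0013 0.19  ]
axes
 [[ 0.0029  0.0235  0.9997]
 [-0.0013  0.9997 -0.0235]
 [-1.     -0.0012  0.0029]]
```

View pics/s6.png

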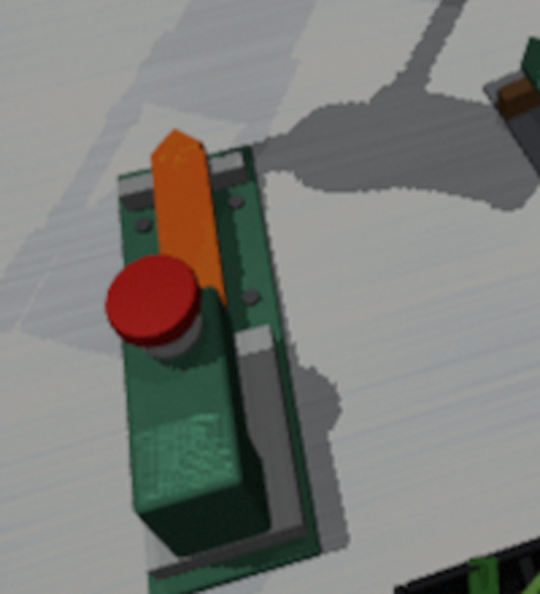

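View pics/t6.png

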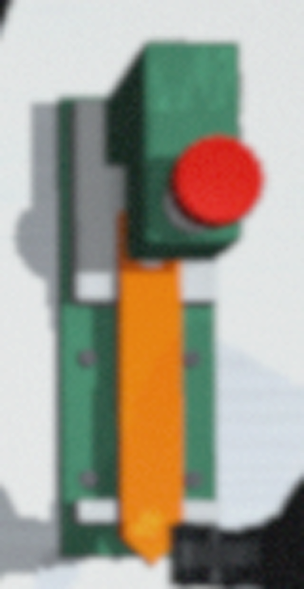

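View pics/w6.png

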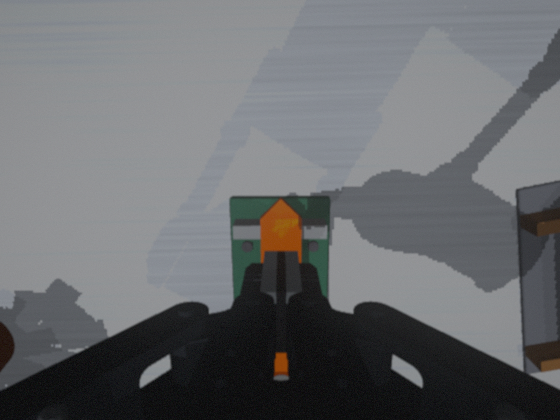

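The tag lies flat across the bed and the tail bar. In the top view its tip is 24 mm ahead of the bar's front edge, as it should be with the spot under the stamp. Next I move the shut fingers over the knob.

>>> arm_command --targets '[{"dp": [0, 0.001, 0.03], "turn": [0, 0.15, 0], "grip": -1}, {"dp": [0, 0, 0.04], "turn": [0, 0, 0], "grip": -1}, {"dp": [0, 0, 0.04], "turn": [0, 0, 0], "grip": -1}, {"dp": [0, 0, 0.04], "turn": [0, 0, 0], "grip": -1}, {"dp": [0, 0, 0.04], "turn": [0, 0, 0], "grip": -1}, {"dp": [0, 0, 0], "turn": [0, 0, 0], "grip": -1}, {"dp": [0, 0, 0], "turn": [0, 0, 0], "grip": -1}]'

```text
clock: 10.85
position: [0.6492, -0.2051, 0.3582]
ee_rot: [0.705, 0.008, 0.709, -0.007]
contact_force: [0.0, 0.0, -0.0]
width: -0.0001
```

Run:
```python
from h import *
import cv2
goal(.6475,-.2055,.328,-1.4)
cv2.imwrite("pics/s7.png",cv2.resize(manip.get_image("scene")[200:420,100:300,::-1],None,fx=2.7,fy=2.7,interpolation=cv2.INTER_CUBIC))
c=manip.calibration("wrist")
import json;json.dump({k:np.array(v).tolist() for k,v in c.items()},open("w7.json","w"))
cv2.imwrite("pics/w7.png",manip.get_image("wrist")[:,:,::-1])
```

```text
clk 10.85 pos [ 0.6492 -0.2051  0.3582] q6 -1.9572171247015036 F [ 0.0349  0.0204 -0.0036] w -0.00014272653865224613
turn [ 0.1871 -0.3849 -0.0941] dp now-axes [ 0.0303 -0.0005 -0.0015] dp goal-axes [ 0.0302 -0.0005 -0.0017]
axes
 [[-0.0067  0.0212  0.9998]
 [ 0.0018  0.9998 -0.0212]
 [-1.      0.0017 -0.0067]]
```

View pics/s7.png

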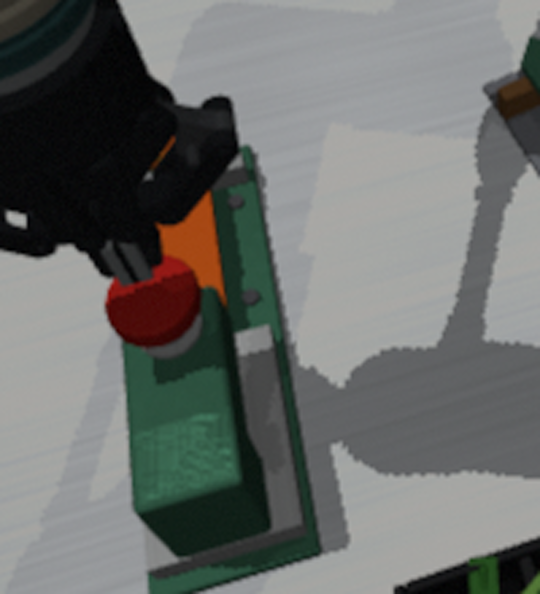

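View pics/w7.png

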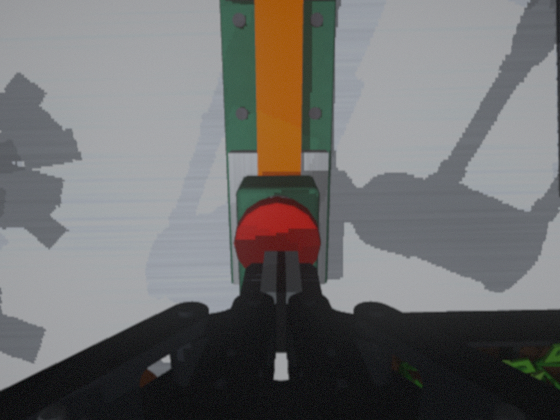

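Run:
```python
from h import *
import json
c=json.load(open("w7.json"))
print(ray(c,(277.5,241),.155),ray(c,(235,241),.155)-ray(c,(320,241),.155))
print(ray(c,(229,152),.03),ray(c,(330.5,152),.03))
```

```text
[ 0.64625936 -0.20653992  0.155     ] [-0.00095256 -0.04181621  0.        ]
[ 0.61718835 -0.24521626  0.03      ] [ 0.61899571 -0.1646159   0.03      ]
```

The knob measures (0.646, -0.2065) and the bed (0.648, -0.2056), so the spot is within about 2 mm of centre. Pushing down now.

>>> arm_command --targets '[{"dp": [0.015, -0.001, -0.002], "turn": [0, -0.3, 0], "grip": -1}, {"dp": [0.012, 0, 0], "turn": [0, 0, 0], "grip": -1}, {"dp": [0.006, 0, 0], "turn": [0, 0, 0], "grip": -1}, {"dp": [0.006, 0, 0], "turn": [0, 0, 0], "grip": -1}, {"dp": [0.006, 0, 0], "turn": [0, 0, 0], "grip": -1}, {"dp": [0.004, 0, 0], "turn": [0, 0, 0], "grip": -1}, {"dp": [0, 0, 0], "turn": [0, 0, 0], "grip": -1}]'

```text
clock: 11.65
position: [0.6449, -0.2063, 0.3133]
ee_rot: [0.707, 0.008, 0.707, -0.008]
contact_force: [-4.0, 1.2, 9.1]
width: -0.0002
```

>>> arm_command --targets '[{"dp": [0.005, 0, 0], "turn": [0, 0, 0], "grip": -1}, {"dp": [0.005, 0, 0], "turn": [0, 0, 0], "grip": -1}, {"dp": [0.002, 0, 0], "turn": [0, 0, 0], "grip": -1}, {"dp": [0, 0, 0], "turn": [0, 0, 0], "grip": -1}]'

```text
clock: 12.05
position: [0.6447, -0.2061, 0.3063]
ee_rot: [0.709, 0.007, 0.706, -0.008]
contact_force: [-9.9, 3.7, 25.8]
width: 0.0005
```

>>> arm_command --targets '[{"dp": [0, 0, 0], "turn": [0, 0, 0], "grip": -1}, {"dp": [0, 0, 0], "turn": [0, 0, 0], "grip": -1}, {"dp": [0, 0, 0], "turn": [0, 0, 0], "grip": -1}]'

```text
clock: 12.35
position: [0.6446, -0.206, 0.3063]
ee_rot: [0.709, 0.007, 0.706, -0.008]
contact_force: [-9.7, 3.5, 24.5]
width: 0.0005
```

Run:
```python
from h import *
import cv2
goal(.6475,-.2055,.328,-1.4)
cv2.imwrite("pics/s8.png",cv2.resize(manip.get_image("scene")[200:420,100:300,::-1],None,fx=2.7,fy=2.7,interpolation=cv2.INTER_CUBIC))
```

```text
clk 12.35 pos [ 0.6446 -0.206   0.3063] q6 -1.96074260268101 F [-9.7305  3.484  24.4635] w 0.00048097251793584236
turn [0.121  0.2384 0.0792] dp now-axes [-0.0217  0.0006  0.0029] dp goal-axes [-0.0217  0.0006  0.0028]
axes
 [[ 0.0041  0.0223  0.9997]
 [-0.0015  0.9997 -0.0223]
 [-1.     -0.0014  0.0042]]
```

View pics/s8.png

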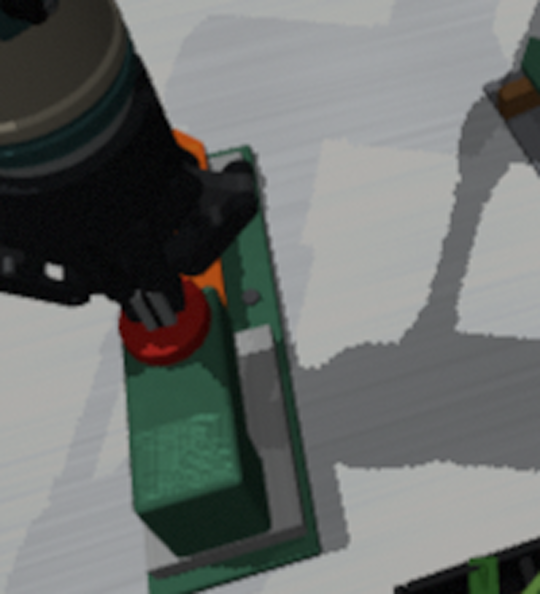

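The knob is at its stop: fingertip z is 0.133, the force stays at 25 N and nothing moves any further. I'll back straight up.

>>> arm_command --targets '[{"dp": [-0.01, 0, 0], "turn": [0, 0, 0], "grip": -1}, {"dp": [-0.01, 0, 0], "turn": [0, 0, 0], "grip": -1}, {"dp": [-0.015, 0, 0], "turn": [0, 0, 0], "grip": -1}, {"dp": [-0.03, 0, 0], "turn": [0, 0, 0], "grip": -1}, {"dp": [-0.03, 0, 0], "turn": [0, 0, 0], "grip": -1}, {"dp": [-0.02, 0, -0.04], "turn": [0, 0, 0], "grip": -1}, {"dp": [0, 0, -0.04], "turn": [0, 0, 0], "grip": -1}, {"dp": [0, 0, -0.04], "turn": [0, 0, 0], "grip": -1}]'

```text
clock: 13.2
position: [0.5247, -0.2037, 0.4158]
ee_rot: [0.709, 0.007, 0.705, -0.008]
contact_force: [-0.1, 0.1, -0.2]
width: 0.0001
```

>>> arm_command --targets '[{"dp": [0, 0, -0.04], "turn": [0, 0, 0], "grip": -1}, {"dp": [0, 0, -0.04], "turn": [0, 0, 0], "grip": -1}, {"dp": [0, 0, 0], "turn": [0, 0, 0], "grip": -1}, {"dp": [0, 0, 0], "turn": [0, 0, 0], "grip": -1}]'

```text
clock: 13.6
position: [0.4452, -0.2019, 0.4155]
ee_rot: [0.709, 0.008, 0.705, -0.009]
contact_force: [0.7, -0.0, -0.7]
width: 0.0001
```

Run:
```python
from h import *
import cv2
s=manip.get_state();print(s["clock"],s["position"],s["contact_force"])
a=cv2.resize(manip.get_image("scene")[200:420,100:300,::-1],None,fx=2,fy=2,interpolation=cv2.INTER_CUBIC)
t=manip.get_image("top")[:,:,::-1]
b=cv2.convertScaleAbs(cv2.resize(t[60:215,355:435],(227,440),interpolation=cv2.INTER_CUBIC),alpha=1.8)
cv2.imwrite("pics/f.png",np.hstack([a,b]))
```

```text
13.6 [ 0.44520366 -0.20192764  0.41548756] [ 0.72282357 -0.02026885 -0.73265691]
```

View pics/f.png

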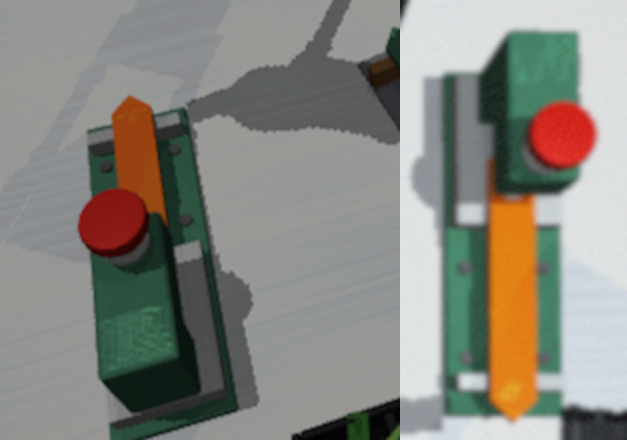

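The knob is back up (scene crop (113,222), same as before the push), the tag has not moved and lies straight in the press, and the arm is clear.

```bash
python3 -c "
from rig import manip
print(manip.sign_off())"
```

```text
the job is handed in; nothing more can be done
None
```

I took the large orange tag from the rack, laid it flat in the press and let go of it. I then pushed the knob to its stop, held it there for about 0.4 s and released it. The job was handed in at about 13.7 s of the 51 s allowed; no verdict was reported.

**Last checks:**
- **Spot position:** I put the spot about 1–2 mm from the point under the stamp. The stamp hides it, so this comes from the release pose and the bed and knob measured with the wrist camera.
- **Push:** the fingertips stopped at z = 0.133 m, the expected stop height, with a steady 25 N against the 13 N spring. The knob was back up in the final pictures.
- **End state:** the tag had not moved and lay straight on the bed and tail bar. The arm was clear, with less than about 1 N at the wrist.

**What disagreed:**
- **Cameras:** the top and scene cameras differed by 4–7 mm in x for the press. I used a middle value, which the wrist camera confirmed to within about 2 mm.
- **First grip:** the fingertips touched the rack floor at about 6 N, so I regripped a few millimetres higher before lifting.

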